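# Index the pot-filling table to the empty sauce pot

### The job

The sauce pot under the funnel of the hand-indexed filling table has been filled. With a fingertip press the table's indexing plunger down in its collar, turn the table one hole the way that brings the empty pot, not the other filled one, under the funnel, and let the plunger spring all the way back up into that next hole so that the table is locked there. Do not grip or touch the pots, keep them standing in their seats, and leave the things around where they are.

Things in the scene. Friction and masses are not known exactly. Their poses are not given: they have to be found in the camera images.
- turntable (a joint): Round aluminium plate of the filling table, 236 mm wide, 8 mm thick, top 74 mm above the work surface. Value in rad, near 0 at the start, positive counter-clockwise from above, no end stops. Six index holes 60 degrees apart: the next ones at +1.047 and -1.047. Play in a hole about 0.02 rad each way; when free, 1 to 3 N at the plunger turns it. Five seat rings (6 mm high) 78 mm from the axis.
- plunger (a joint): Travel of the sprung indexing plunger in m: 0 fully up, locked in a hole; 0.0105 fully down. The plate is locked to about 6.5 mm of travel, free beyond 7.5 mm. About 4 N starts it down, 8 N holds it down. Let go between holes it stays about 7 mm down, rubbing on the index disc, and snaps up to 0 by itself when the plate is pushed on to the next hole, which stops the plate.
- plunger_top (a point): Centre of the flat top of the plunger's black button, 45 mm wide, in an upright round steel guard collar fixed to the plate (56 mm outside, 49 mm inside, rim 125 mm above the work surface). The top is at 117 mm when up and moves down with the plunger. 100 mm from the axis, opposite the funnel at the start. A fingertip in the collar presses the button and turns the plate by the collar's wall.
- table_axis (a point): Point on the plate's vertical turning axis, at the height of the plate's top (74 mm). A 42 mm wide steel hub cap 10 mm high covers it. The table's fixed base is below it.
- nozzle (a point): Centre of the open lower end of the funnel's nozzle, fixed to the table's base, 78 mm from the turning axis, 124 mm above the work surface. The steel funnel above it is 81 mm wide and ends 232 mm above the surface; its 14 mm post stands 138 mm from the axis, 50 degrees counter-clockwise of the nozzle seen from above, 215 mm tall.
- pot_empty: The empty sauce pot: small spun steel pot, 62 mm wide at the rim, 30 mm high, loose in the seat one hole to the left or to the right of the one under the funnel. Origin at the centre of its underside, z up.
- pot_filled_a: Sauce pot filled with a pale chopped garnish, 64 mm wide, 33 mm high, in the seat under the funnel at the start. Origin at the centre of its underside, z up.
- pot_filled_b: The other sauce pot filled with the same pale garnish, 64 mm wide, 33 mm high, in the seat on the other side of the funnel from the empty one. Origin at the centre of its underside, z up.
- label_roll: Roll of blank labels, 68 mm wide, 35 mm high, lying behind the plywood cabinet: a bystander. Origin at the centre of its underside.
- crimp_roller: Rim roller with a beech handle, 162 mm long, 29 mm high, lying behind the plywood cabinet: a bystander. Origin at the centre of its underside.
- herb_pot: Sauce pot filled with green herbs, 70 mm wide, 36 mm high, standing on the work surface behind the plywood cabinet: a bystander. Origin at the centre of its underside.
Not all that is in view belongs to the job. What is shaped like the pot_empty but pink is not meant.

How it is judged (in metres and radians):
On the way, in this order (a step that is already met when the one before it is completed fails the run):
1. the plunger is pressed down by the fingers while the table still stands at its first hole (value of joint plunger above 0.007 m and value of joint turntable between -0.12 and 0.12 rad and contact force between the fingers and turntable above 2 N), for 0.02 s.
2. the table is on its way to the next hole, the empty pot nearing the funnel (horizontal distance between pot_empty and nozzle below 0.05 m), for 0.02 s.
At the end, for the whole second after the job is handed in: The empty pot stands under the nozzle (axes within 8 mm), the plate rests one hole (60 degrees, within 2 degrees) from where it started, the plunger is up in that hole (within 2 mm of fully up), and all three pots stand down in their seats (within 3 mm) at rest (horizontal distance between pot_empty and nozzle below 0.008 m and value of joint plunger below 0.002 m and (value of joint turntable between 1.01 and 1.085 rad or value of joint turntable between -1.085 and -1.01 rad) and velocity of joint turntable between -0.03 and 0.03 rad/s and height (world z) of pot_empty between 0.071 and 0.077 m and height (world z) of pot_filled_a between 0.071 and 0.077 m and height (world z) of pot_filled_b between 0.071 and 0.077 m and linear speed of pot_empty below 0.02 m/s); the robot touches nothing.
It fails at once if the other filled pot is brought under the funnel (horizontal distance between pot_filled_b and nozzle below 0.03 m).
It fails at once if the table is turned well past the next hole (value of joint turntable above 1.35 rad or value of joint turntable below -1.35 rad).
It fails at once if a pot is touched by the robot (contact force between any of the arm, the fingers and pot_empty above 1 N or contact force between any of the arm, the fingers and pot_filled_a above 1 N or contact force between any of the arm, the fingers and pot_filled_b above 1 N).
It fails at once if a pot is lifted or thrown out of its seat (height (world z) of any of pot_empty, pot_filled_a, pot_filled_b above 0.084 m).
It fails at once if a thing beside the work is moved by more than 20 mm (distance of any of label_roll, crimp_roller, herb_pot from where it was at the start of the episode above 0.02 m).
It also fails if it takes over 48 s, if anything falls off the work surface, if the arm or the gripper's body presses on something with over 40 N, if the wrist force passes 120 N, or if a joint passes its speed limit or range.

### The arm

A 6-joint arm with a two-finger parallel gripper is mounted at the origin on the work surface; the furniture and walls round the work are solid. World frame = base frame: x ahead of the robot, y to its left, z up, the work surface at z = 0. Lengths are in mm, angles in rad, forces in N, time in s.
With the tool pointing down it reaches from about 300 to 875 mm from the base axis. Payload 6.4 kg.
Tool frame: the origin (TCP) lies between the finger pads; the fingertips stand 25 mm ahead of it and the grasp point (between the pads) lies 6 mm ahead of it; y points along the fingers, x is the direction in which the jaws open and shut, and the axes are right-handed (so a half turn about y gives the same grasp; the last joint's range is limited). The gripper opens to 85 mm and grips with 20 to 120 N. Pads are 22 mm wide; open, the fingers measure 114 mm over their backs; the gripper's body (76 mm by 85 mm) begins 54 mm behind the grasp point. The pads swing forward as they close: fully open they stand 13 mm farther back than shut.
Start: joints at [0.963, 0.181, 1.607, -0, 1.354, -0.206], TCP at [224.859, 529.226, 256.288] pointing down, gripper open.
Joint ranges: [-2.99, 2.99], [-0.89, 2.07], [0.3, 2.58], [-1.14, 4.28], [0, 2.63], [-3.12, 3.12]. Speed limits (rad/s): [2.57, 2.57, 3.01, 3.14, 3.14, 3.14].

### API

Orientations are given as a rotation vector (axis times angle).
In Python, from plant import arm, snapshot gives the robot as it stands.
- The arm moves only by the shell command python3 -m crank 'ROWS' [OPENING]. ROWS is JSON, a list of rows, each an object with "offset": the shift along the tool's x, y, z in mm, a list of three; "rot": the turn, a rotation vector about the tool's x, y, z in rad, a list of three. A call has 1 to 5 rows; each row shifts and turns the commanded pose from where the row before left it, along the tool's axes as they then stand; what a row does not reach is not made up. A row lasts 1/10 s, in which the tool goes at most 50 mm and 8.59 degrees, less where a joint would pass 70% of its speed; a pose out of reach is approached as far as the arm can. A call with a gripper value outside its range is refused whole. OPENING is the gripper's target within -1 to 1 (fully open at 1, half-way at 0, shut at -1), set as the call begins (- or left out, the last holds). The fingers move at their own pace and stop on an object; the grip force is fixed at half the most. Time passes only in rows, so rows that do not move let the fingers close. It gives the time, the measured TCP pose, the force and the opening at its end, in the units of the state.
- arm.get_state(): the state, without advancing time (a new reading comes with each control period).
- snapshot(name): name is "side" or "top"; returns a dict with "pixels" (420x560x3 uint8, red, green, blue), "fx", "fy", "cx", "cy" (pixels), "R" (3x3) and "t" (3): a world point X has camera coordinates R X + t. Camera axes: x right, y down, z forward; pixel columns grow to the right and rows downward; lengths in mm; the calibration is good to about 2 mm. A picture is of the moment at which its call begins. There is no depth.
- arm.sign_off(): hands the job in, once; it reports no verdict.
The state is a dict: "time": time; "qpos": joint angles; "qd": joint speeds; "effort": joint torques, N m; "tool_pos": TCP position; "orientation": TCP orientation; "ft_force": force on the tool from outside, world axes, zero at the start; "ft_torque": the same for the moment, N m; "finger_gap": finger opening in mm.
Only numpy, scipy, OpenCV 4.12 (cv2) and the standard library are available. Lean on these libraries where they do the work, as an engineer would, in place of code of your own. Each camera call takes 0.05 s, during which the arm holds its last target. There are 200 camera calls.

## Working session

There is one attempt and no reset: what is moved stays moved. The work goes in short steps, Python scripts to look and compute and a shell command to move; the robot and the scene stay as the last step left them, time stands still between calls to the robot, and variables do not carry over. Pictures are saved under pics/ and viewed, about 8 in all and at most 12, crops included, and the job is handed in when it is done.

```bash
ls; mkdir -p pics; python3 - <<'E'
from plant import arm, snapshot
import cv2,json,numpy as np
for n in("side","top"):
    s=snapshot(n); cv2.imwrite(f"pics/{n}0.png",s["pixels"][:,:,::-1])
    np.savez(f"{n}0.npz",**s)
    print(n,s["fx"],s["fy"],s["cx"],s["cy"],np.round(s["R"],4).tolist(),np.round(s["t"],1).tolist())
print(arm.get_state())
E
```

```text
pics
side 430.1172899493493 430.1172899493493 285.9761479186143 214.32704326277107 [[-0.9896, -0.1421, -0.0237], [-0.0562, 0.5324, -0.8446], [0.1326, -0.8345, -0.5348]] [561.8, 52.7, 975.2]
top 487.83428655599704 487.83428655599704 275.6824097899095 205.35025556949313 [[-0.0117, -0.9999, 0.0019], [-0.9996, 0.0117, -0.0246], [0.0246, -0.0022, -0.9997]] [103.2, 524.6, 1222.1]
{'time': 0.1, 'qpos': array([ 9.62727352e-01,  1.81445320e-01,  1.60791276e+00, -2.00287649e-05,
        1.35378302e+00, -2.06286772e-01]), 'qd': array([ 0.00049202, -0.00017628, -0.00244481, -0.00058268, -0.00102695,
       -0.00057546]), 'effort': array([ 5.96501686e-04, -4.45872509e+01, -3.52244568e+01, -2.64340233e-04,
        4.16703610e-03, -1.09945418e-05]), 'tool_pos': array([224.5758542 , 528.8362478 , 255.48395892]), 'orientation': array([-1.37350504, -0.90725549,  0.90961269]), 'ft_force': array([-0.53232013,  0.00487724, -0.23026874]), 'ft_torque': array([ 0.00908179, -0.00672172,  0.02352227]), 'finger_gap': 85.28221329908024}
```

View pics/top0.png

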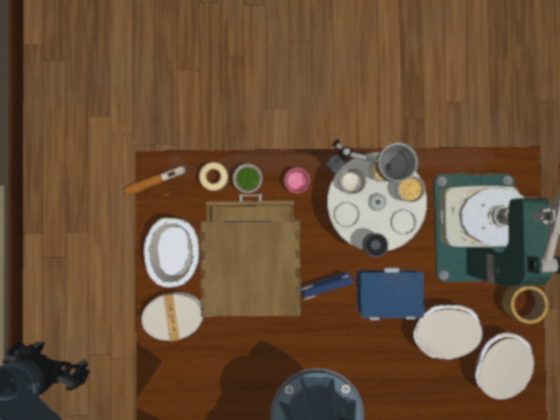

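View pics/side0.png

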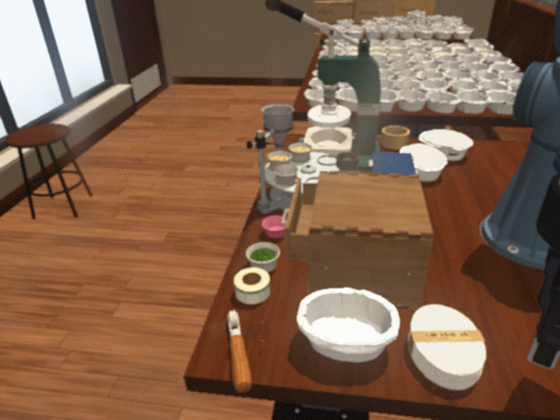

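```bash
python3 - <<'E'
import cv2,numpy as np
a=cv2.imread("pics/top0.png")[130:265,310:445];b=cv2.imread("pics/side0.png")[90:225,235:370]
c=np.hstack([cv2.resize(x,(400,400),interpolation=cv2.INTER_CUBIC) for x in(a,b)]);cv2.imwrite("pics/z0.png",c)
s=np.load("top0.npz");R,t=s["R"],s["t"]
def bp(u,v,z):
    d=R.T@np.array([(u-s["cx"])/s["fx"],(v-s["cy"])/s["fy"],1]);o=-R.T@t
    return (o+d*(z-o[2])/d[2])[:2].round(1)
print("hub",bp(377,202,84),"btn",bp(375,244,120),"funnel",bp(398,161,232),"potL",bp(350,180,105),"potR",bp(410,188,105), "plate", bp(377,202,74))
E
```

```text
hub [ 529. -142.] btn [ 432.1 -128.3] funnel [ 608.7 -155.6] potL [580.2 -75.8] potR [ 560.  -214.7] plate [ 529.3 -144.1]
```

View pics/z0.png

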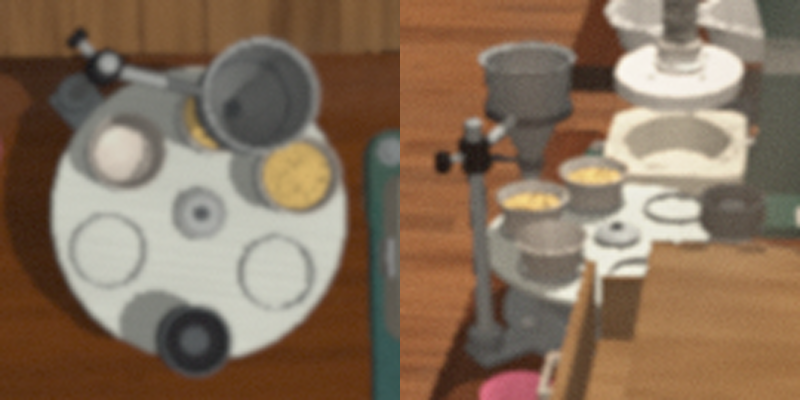

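The candidates for pot_empty are three: the grey-floored pot at top (351,181), the yellow-filled pot at (410,189) which is pot_filled_b, and the pink pot at (296,180) which stands off the table and isn't meant. The second filled pot is half hidden under the funnel at about (377,170). The crop shows the left pot (351,181) empty, so the table must turn clockwise (towards −1.047), and the button moves towards +y.

```bash
cat > h.py <<'E'
import cv2,numpy as np
from scipy.spatial.transform import Rotation as Ro
def bp(s,u,v,z):
    R,t=s["R"],s["t"];d=R.T@np.array([(u-s["cx"])/s["fx"],(v-s["cy"])/s["fy"],1]);o=-R.T@t
    return (o+d*(z-o[2])/d[2])
def pj(s,X):
    c=s["R"]@np.array(X,float)+s["t"];return c[0]/c[2]*s["fx"]+s["cx"],c[1]/c[2]*s["fy"]+s["cy"]
def need(target):
    from plant import arm
    st=arm.get_state();R=Ro.from_rotvec(st["orientation"]).as_matrix()
    print("t",round(st["time"],2),"tcp",st["tool_pos"].round(1),"F",st["ft_force"].round(1),"gap",round(st["finger_gap"],1))
    print("tool offset",(R.T@(np.array(target)-st["tool_pos"])).round(1));return R
E
python3 - <<'E'
from h import *
s=np.load("top0.npz");g=s["pixels"].mean(2)
m=np.zeros_like(g,np.uint8);m[228:262,360:392]=(g[228:262,360:392]<75)
n,l,st,c=cv2.connectedComponentsWithStats(m);k=1+st[1:,4].argmax();print(st[k],c[k],bp(s,*c[k],123))
# plate rim: radial edges fit
u0,v0=pj(s,(529,-143,74));pts=[]
sm=cv2.GaussianBlur(g,(0,0),1)
for a in np.r_[np.arange(100,250,4),np.arange(-55,55,4)]*np.pi/180: # image angle
    r=np.arange(42,60,.25);p=cv2.remap(sm.astype(np.float32),(u0+r*np.cos(a)).astype(np.float32)[None],(v0+r*np.sin(a)).astype(np.float32)[None],1)[0]
    i=np.gradient(p).argmin();pts.append(bp(s,u0+r[i]*np.cos(a),v0+r[i]*np.sin(a),74)[:2])
P=np.array(pts)
from scipy.optimize import least_squares
f=least_squares(lambda q:np.hypot(*(P-q[:2]).T)-118,[529,-143],loss="soft_l1",f_scale=2);print("axis",f.x,np.median(abs(f.fun)))
R=need((431,-129,250));print(R.round(3))
E
```

```text
[360 234  32  28 646] [374.71052632 249.89473684] [ 418.9400479  -126.76502463  123.        ]
axis [ 529.38341115 -143.58569799] 0.8110354957097954
t 0.1 tcp [224.6 528.8 255.5] F [-0.5  0.  -0.2] gap 85.3
tool offset [-524.7    6.1 -447.2]
[[ 0.391 -0.001 -0.92 ]
 [ 0.92  -0.001  0.391]
 [-0.002 -1.     0.   ]]
```

```bash
python3 -m crank '[{"offset":[-37,0,-31.5],"rot":[0,0,0]},{"offset":[-37,0,-31.5],"rot":[0,0,0]},{"offset":[-37,0,-31.5],"rot":[0,0,0]},{"offset":[-37,0,-31.5],"rot":[0,0,0]},{"offset":[-37,0,-31.5],"rot":[0,0,0]}]' -1
python3 -m crank '[{"offset":[-37,0,-31.5],"rot":[0,0,0]},{"offset":[-37,0,-31.5],"rot":[0,0,0]},{"offset":[-37,0,-31.5],"rot":[0,0,0]},{"offset":[-37,0,-31.5],"rot":[0,0,0]},{"offset":[-37,0,-31.5],"rot":[0,0,0]}]'
python3 -c "
from h import *
print(need((430.5,-129,200)).round(3))"
```

```text
time: 0.6
tool_pos: [297.3, 295.6, 255.9]
orientation: [-1.373, -0.909, 0.909]
ft_force: [0.7, -0.0, 0.9]
finger_gap: 12.6
time: 1.1
tool_pos: [370.0, 63.7, 256.3]
orientation: [-1.373, -0.909, 0.908]
ft_force: [1.7, 0.9, 0.0]
finger_gap: -0.2
t 1.1 tcp [370.   63.7 256.3] F [1.7 0.9 0. ] gap -0.2
tool offset [-153.7   56.4 -131. ]
[[ 0.391  0.001 -0.92 ]
 [ 0.92   0.     0.391]
 [ 0.    -1.    -0.001]]
```

```bash
python3 -m crank '[{"offset":[-38,0,-32.5],"rot":[0,0,0]},{"offset":[-38,0,-32.5],"rot":[0,0,0]},{"offset":[-38,0,-32.5],"rot":[0,0,0]},{"offset":[-38,30,-32.5],"rot":[0,0,0]},{"offset":[-2,40,-1],"rot":[0,0,0]}]'
python3 -m crank '[{"offset":[0,20,0],"rot":[0,0,0]},{"offset":[0,0,0],"rot":[0,0,0]}]'
python3 - <<'E'
from h import *
from plant import snapshot
need((430.5,-129,160))
c=[]
for n,(u,v) in (("side",(345,165)),("top",(375,240))):
    s=snapshot(n);np.savez(n+"1.npz",**s);a=s["pixels"][v-45:v+45,u-45:u+45,::-1]
    c.append(cv2.resize(a,(400,400),interpolation=cv2.INTER_CUBIC))
cv2.imwrite("pics/z1.png",np.hstack(c))
s=np.load("side0.npz");print("expected button side px",pj(s,(430.5,-128.8,117)),"rim",pj(s,(430.5,-128.8,125)))
E
```

```text
time: 1.6
tool_pos: [431.2, -126.4, 192.2]
orientation: [-1.382, -0.908, 0.904]
ft_force: [-0.0, 0.5, -1.8]
finger_gap: 0.0
time: 1.8
tool_pos: [425.8, -119.7, 167.1]
orientation: [-1.366, -0.904, 0.909]
ft_force: [-0.6, -0.1, 0.0]
finger_gap: 0.1
t 1.8 tcp [ 425.8 -119.7  167.1] F [-0.6 -0.1  0. ] gap 0.1
tool offset [-6.7  7.1 -8. ]
expected button side px (np.float64(346.3750204633691), np.float64(158.87119226599168)) rim (np.float64(346.5397644544937), np.float64(155.94124985648642))
```

View pics/z1.png

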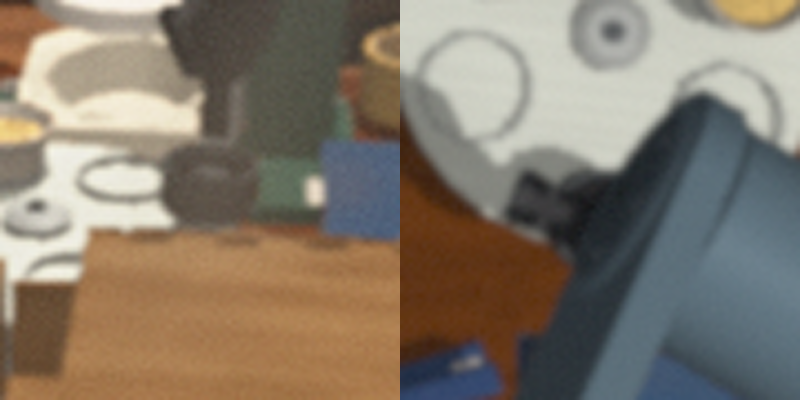

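Side crop: the collar's centre is near full-image (347,160) against (346.5,156) predicted, and the fingertip is just above it. The top view is now blocked by the arm. Next I correct the sideways offset and come down.

```bash
python3 -m crank '[{"offset":[-6.5,0,-8],"rot":[0,0,0]},{"offset":[0,8,0],"rot":[0,0,0]},{"offset":[0,0,0],"rot":[0,0,0]}]'
python3 -c "
from h import *
need((430.5,-129,132))"
```

```text
time: 2.2
tool_pos: [433.3, -129.9, 162.6]
orientation: [-1.373, -0.909, 0.908]
ft_force: [-0.9, -1.1, -0.1]
finger_gap: 0.1
t 2.2 tcp [ 433.3 -129.9  162.6] F [-0.9 -1.1 -0.1] gap 0.1
tool offset [-0.3 30.6  2.9]
```

```bash
python3 -m crank '[{"offset":[0,8,2.5],"rot":[0,0,0]},{"offset":[0,6,0],"rot":[0,0,0]},{"offset":[0,4,0],"rot":[0,0,0]},{"offset":[0,0,0],"rot":[0,0,0]}]'
python3 -c "
from h import *
need((430.5,-129,132))"
```

```text
time: 2.6
tool_pos: [430.2, -128.4, 143.7]
orientation: [-1.371, -0.908, 0.909]
ft_force: [-0.2, 0.1, -0.3]
finger_gap: 0.0
t 2.6 tcp [ 430.2 -128.4  143.7] F [-0.2  0.1 -0.3] gap 0.0
tool offset [-0.5 11.7 -0.5]
```

```bash
python3 -m crank '[{"offset":[0,4,0],"rot":[0,0,0]},{"offset":[0,4,0],"rot":[0,0,0]},{"offset":[0,2,0],"rot":[0,0,0]},{"offset":[0,0,0],"rot":[0,0,0]}]'
```

```text
time: 3.0
tool_pos: [431.1, -128.9, 134.8]
orientation: [-1.373, -0.909, 0.908]
ft_force: [-1.3, 1.7, 6.6]
finger_gap: -0.0
```

```bash
python3 -m crank '[{"offset":[0,2,0],"rot":[0,0,0]},{"offset":[0,1,0],"rot":[0,0,0]},{"offset":[0,0,0],"rot":[0,0,0]}]'
python3 - <<'E'
from h import *
R=need((431,-129,132))
ax=np.array([529.4,-143.6]);b=np.array([-98.9,14.6])
prev=b
for k in range(10,75,10):
    a=-np.radians(k);q=np.array([[np.cos(a),-np.sin(a)],[np.sin(a),np.cos(a)]])@b
    print(k,(ax+q).round(1),"step tool",(R.T@np.r_[q-prev,0]).round(1));prev=q
E
```

```text
time: 3.3
tool_pos: [431.1, -129.0, 132.0]
orientation: [-1.374, -0.909, 0.908]
ft_force: [-2.2, 1.7, 7.1]
finger_gap: 0.5
t 3.3 tcp [ 431.1 -129.   132. ] F [-2.2  1.7  7.1] gap 0.5
tool offset [-0.1  0.   0.1]
10 [ 434.5 -112. ] step tool [17.2 -0.   2.9]
20 [441.5 -96.1] step tool [17.4 -0.  -0.1]
30 [451.1 -81.5] step tool [17.1 -0.  -3.1]
40 [463.  -68.8] step tool [16.3  0.  -6.1]
50 [477.  -58.5] step tool [15.   0.  -8.8]
60 [492.6 -50.7] step tool [ 13.3   0.  -11.3]
70 [509.3 -45.7] step tool [ 11.1   0.  -13.4]
```

```bash
python3 -m crank '[{"offset":[3,0,0.5],"rot":[0,0,0]},{"offset":[4,0,0.5],"rot":[0,0,0]},{"offset":[4,0,0.5],"rot":[0,0,0]},{"offset":[4,0,0.5],"rot":[0,0,0]},{"offset":[4,0,0.4],"rot":[0,0,0]}]'
python3 -m crank '[{"offset":[4,0,0.4],"rot":[0,0,0]},{"offset":[4,0,0.2],"rot":[0,0,0]},{"offset":[4,0,0],"rot":[0,0,0]},{"offset":[4,0,0],"rot":[0,0,0]},{"offset":[3,0,0],"rot":[0,0,0]}]'
```

```text
time: 3.8
tool_pos: [436.8, -111.0, 132.4]
orientation: [-1.375, -0.909, 0.908]
ft_force: [-0.9, -0.8, 6.5]
finger_gap: 0.3
time: 4.3
tool_pos: [444.5, -93.5, 132.8]
orientation: [-1.377, -0.91, 0.908]
ft_force: [-0.2, -1.5, 7.1]
finger_gap: -0.1
```

```bash
python3 -m crank '[{"offset":[0.5,-4,0],"rot":[0,0,0]},{"offset":[0,-4,0],"rot":[0,0,0]},{"offset":[0,-3.5,0],"rot":[0,0,0]},{"offset":[0,0,0],"rot":[0,0,0]}]'
python3 - <<'E'
from h import *
from plant import snapshot
need((444.5,-93.5,143.8))
s=snapshot("side");cv2.imwrite("pics/z2.png",cv2.resize(s["pixels"][90:225,235:370,::-1],(540,540),interpolation=cv2.INTER_CUBIC))
E
```

```text
time: 4.7
tool_pos: [443.1, -92.2, 143.3]
orientation: [-1.373, -0.908, 0.908]
ft_force: [-0.1, 0.3, 0.6]
finger_gap: -0.2
t 4.7 tcp [443.1 -92.2 143.3] F [-0.1  0.3  0.6] gap -0.2
tool offset [-0.6 -0.5 -1.8]
```

View pics/z2.png

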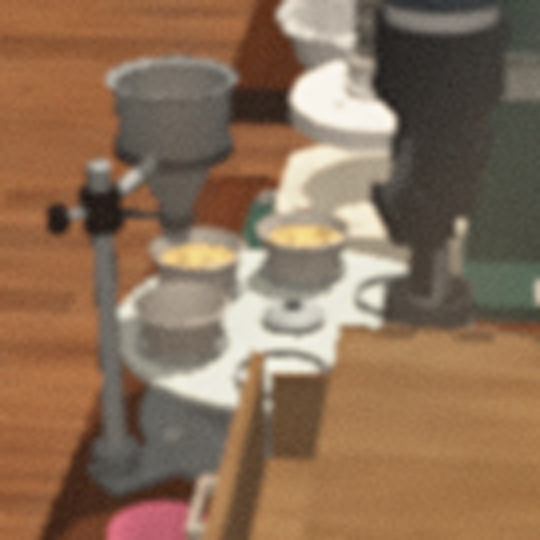

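The side crop shows the plate turned the right way: the empty pot moved to about (280,170) and filled_b moved away. The fingertip is still in the collar at about (345,165). I carry on, pushing on the wall.

```bash
python3 -m crank '[{"offset":[4,-0.5,-0.5],"rot":[0,0,0]},{"offset":[4,0,-0.7],"rot":[0,0,0]},{"offset":[4,0,-1],"rot":[0,0,0]},{"offset":[4,0,-1.3],"rot":[0,0,0]},{"offset":[4,0,-1.5],"rot":[0,0,0]}]'
python3 -m crank '[{"offset":[4,0,-1.5],"rot":[0,0,0]},{"offset":[4,0,-1.6],"rot":[0,0,0]},{"offset":[4,0,-2],"rot":[0,0,0]},{"offset":[4,0,-2.2],"rot":[0,0,0]},{"offset":[4,0,-2.3],"rot":[0,0,0]}]'
python3 - <<'E'
from h import *
from plant import arm
p=arm.get_state()["tool_pos"][:2]-[529.4,-143.6];th=np.arctan2(p[1],p[0]);print(np.degrees(th),np.hypot(*p))
for d in(5,10,15):
    a=th-np.radians(d);need(np.r_[np.array([529.4,-143.6])+100*np.array([np.cos(a),np.sin(a)]),144])
E
```

```text
time: 5.25
tool_pos: [455.7, -75.8, 143.6]
orientation: [-1.374, -0.908, 0.909]
ft_force: [-1.8, -3.1, 0.2]
finger_gap: -0.5
time: 5.75
tool_pos: [472.4, -60.8, 143.5]
orientation: [-1.373, -0.908, 0.909]
ft_force: [-0.9, -4.8, -0.4]
finger_gap: -0.0
124.5788398994856 100.51544051754551
t 5.75 tcp [472.4 -60.8 143.5] F [-0.9 -4.8 -0.4] gap -0.0
tool offset [ 6.9 -0.5 -5.4]
t 5.75 tcp [472.4 -60.8 143.5] F [-0.9 -4.8 -0.4] gap -0.0
tool offset [ 13.6  -0.5 -11. ]
t 5.75 tcp [472.4 -60.8 143.5] F [-0.9 -4.8 -0.4] gap -0.0
tool offset [ 19.8  -0.5 -17.2]
```

```bash
python3 -m crank '[{"offset":[3.5,0,-2.5],"rot":[0,0,0]},{"offset":[3,0,-2.4],"rot":[0,0,0]},{"offset":[3,0,-2.5],"rot":[0,0,0]},{"offset":[2.5,0,-2.3],"rot":[0,0,0]},{"offset":[2,0,-1.9],"rot":[0,0,0]}]'
python3 -m crank '[{"offset":[1.5,0,-1.4],"rot":[0,0,0]},{"offset":[1.5,0,-1.5],"rot":[0,0,0]},{"offset":[1.2,0,-1.3],"rot":[0,0,0]},{"offset":[1,0,-1],"rot":[0,0,0]}]'
python3 - <<'E'
from h import *
from plant import arm
p=arm.get_state()["tool_pos"][:2]-[529.4,-143.6];th=np.arctan2(p[1],p[0]);print(np.degrees(th),np.hypot(*p))
a=th-np.radians(5);need(np.r_[np.array([529.4,-143.6])+100*np.array([np.cos(a),np.sin(a)]),144])
E
```

```text
time: 6.25
tool_pos: [488.4, -52.5, 143.4]
orientation: [-1.372, -0.908, 0.908]
ft_force: [-2.6, -3.6, -0.3]
finger_gap: 0.3
time: 6.65
tool_pos: [495.1, -49.8, 143.5]
orientation: [-1.373, -0.908, 0.908]
ft_force: [-1.9, -2.2, -0.5]
finger_gap: 0.0
110.07779499471137 99.83123820778815
t 6.65 tcp [495.1 -49.8 143.5] F [-1.9 -2.2 -0.5] gap 0.0
tool offset [ 5.8 -0.5 -6.5]
```

```bash
python3 -m crank '[{"offset":[1,0,-1],"rot":[0,0,0]},{"offset":[1,0,-1.1],"rot":[0,0,0]},{"offset":[1,0,-1.1],"rot":[0,0,0]},{"offset":[0,0,0],"rot":[0,0,0]}]'
python3 -m crank '[{"offset":[1,0,-1.2],"rot":[0,0,0]},{"offset":[1,0,-1.2],"rot":[0,0,0]},{"offset":[0,0,0],"rot":[0,0,0]}]'
```

```text
time: 7.05
tool_pos: [499.9, -48.1, 143.8]
orientation: [-1.373, -0.91, 0.907]
ft_force: [0.4, -0.3, 0.4]
finger_gap: 0.0
time: 7.35
tool_pos: [502.7, -47.4, 143.8]
orientation: [-1.373, -0.909, 0.908]
ft_force: [-0.5, -0.5, -0.4]
finger_gap: 0.0
```

```bash
python3 -m crank '[{"offset":[1,0,-1.2],"rot":[0,0,0]},{"offset":[0,0,0],"rot":[0,0,0]}]'
python3 - <<'E'
from h import *
from plant import snapshot
need((502,-47,144))
c=[]
for n,(u,v) in (("side",(302,157)),("top",(377,197))):
    s=snapshot(n);np.savez(n+"3.npz",**s);c.append(cv2.resize(s["pixels"][v-67:v+67,u-67:u+67,::-1],(400,400),interpolation=cv2.INTER_CUBIC))
cv2.imwrite("pics/z3.png",np.hstack(c))
E
```

```text
time: 7.55
tool_pos: [503.9, -47.1, 143.6]
orientation: [-1.373, -0.909, 0.908]
ft_force: [-0.5, -0.3, -0.2]
finger_gap: -0.2
t 7.55 tcp [503.9 -47.1 143.6] F [-0.5 -0.3 -0.2] gap -0.2
tool offset [-0.7 -0.4  1.8]
```

View pics/z3.png

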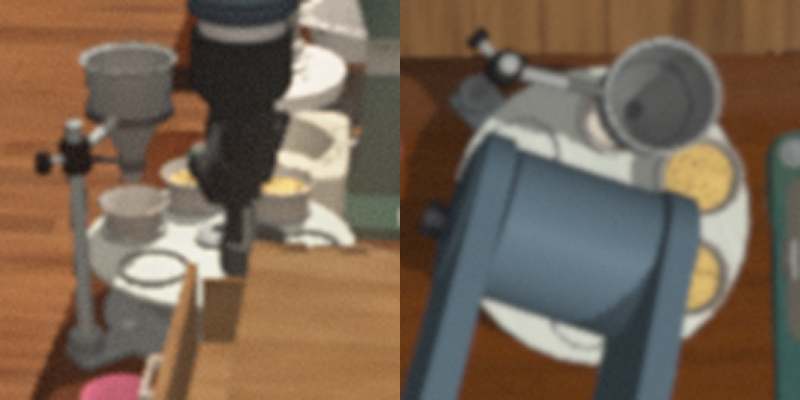

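The side crop shows the empty pot at about (280,162) below the nozzle, with both filled pots past it. The force has dropped to zero, so I test for the lock by pushing on gently.

```bash
python3 -m crank '[{"offset":[1,0,-1.2],"rot":[0,0,0]},{"offset":[0,0,0],"rot":[0,0,0]}]'
python3 -m crank '[{"offset":[1,0,-1.2],"rot":[0,0,0]},{"offset":[0,0,0],"rot":[0,0,0]}]'
```

```text
time: 7.85
tool_pos: [505.3, -46.7, 143.6]
orientation: [-1.373, -0.908, 0.908]
ft_force: [-0.1, -0.2, 0.0]
finger_gap: 0.0
time: 8.05
tool_pos: [506.5, -46.3, 143.5]
orientation: [-1.373, -0.908, 0.909]
ft_force: [-1.9, -1.3, 0.4]
finger_gap: 0.2
```

```bash
python3 -m crank '[{"offset":[0.7,0,-0.9],"rot":[0,0,0]},{"offset":[0,0,0],"rot":[0,0,0]}]'
python3 -m crank '[{"offset":[0.6,0,-0.7],"rot":[0,0,0]},{"offset":[0,0,0],"rot":[0,0,0]}]'
```

```text
time: 8.25
tool_pos: [507.0, -46.2, 143.3]
orientation: [-1.372, -0.906, 0.91]
ft_force: [-5.7, -2.3, 1.9]
finger_gap: -0.1
time: 8.45
tool_pos: [507.3, -46.1, 143.3]
orientation: [-1.371, -0.905, 0.911]
ft_force: [-8.7, -3.3, 3.7]
finger_gap: -0.4
```

The push met 9 N with no movement (a free plate gives at 1–3 N), so the plate is locked. I back off the wall, lift out and clear the view.

```bash
python3 -m crank '[{"offset":[-2.5,0,3],"rot":[0,0,0]},{"offset":[-3,0,3.5],"rot":[0,0,0]},{"offset":[0,-8,0],"rot":[0,0,0]},{"offset":[0,-20,0],"rot":[0,0,0]},{"offset":[0,-40,0],"rot":[0,0,0]}]'
python3 -m crank '[{"offset":[0,-40,0],"rot":[0,0,0]},{"offset":[20,0,40],"rot":[0,0,0]},{"offset":[20,0,40],"rot":[0,0,0]},{"offset":[20,0,40],"rot":[0,0,0]},{"offset":[20,0,40],"rot":[0,0,0]}]'
python3 -m crank '[{"offset":[40,0,20],"rot":[0,0,0]},{"offset":[40,0,0],"rot":[0,0,0]},{"offset":[40,0,0],"rot":[0,0,0]},{"offset":[40,0,0],"rot":[0,0,0]},{"offset":[0,0,0],"rot":[0,0,0]}]'
python3 - <<'E'
from h import *
from plant import snapshot
need((502,-47,144))
c=[]
for n,(u,v) in (("side",(302,157)),("top",(377,197))):
    s=snapshot(n);np.savez(n+"4.npz",**s);c.append(cv2.resize(s["pixels"][v-67:v+67,u-67:u+67,::-1],(400,400),interpolation=cv2.INTER_CUBIC))
cv2.imwrite("pics/z4.png",np.hstack(c))
s=np.load("top4.npz");print("top: expected rim at -60deg",pj(s,(492.6,-50.7,125)))
s=np.load("side4.npz");print("side: rim, btn up/7mm down",pj(s,(492.6,-50.7,125)),pj(s,(492.6,-50.7,117)),pj(s,(492.6,-50.7,110)))
E
```

```text
time: 8.95
tool_pos: [498.9, -47.5, 210.2]
orientation: [-1.368, -0.905, 0.91]
ft_force: [0.6, -1.2, -0.1]
finger_gap: 0.2
time: 9.45
tool_pos: [383.7, 89.2, 252.4]
orientation: [-1.374, -0.909, 0.906]
ft_force: [0.9, 0.5, 0.7]
finger_gap: -0.3
time: 9.95
tool_pos: [429.9, 246.8, 252.2]
orientation: [-1.371, -0.913, 0.909]
ft_force: [-0.5, 0.1, 0.4]
finger_gap: 0.2
t 9.95 tcp [429.9 246.8 252.2] F [-0.5  0.1  0.4] gap 0.2
tool offset [-243.1  107.7 -180.3]
top: expected rim at -60deg (np.float64(340.91796562602025), np.float64(217.89812735808349))
side: rim, btn up/7mm down (np.float64(319.22057423128666), np.float64(168.79430707437794)) (np.float64(319.1611974971358), np.float64(171.8338601966469)) (np.float64(319.10964986372676), np.float64(174.47263399103952))
```

View pics/z4.png

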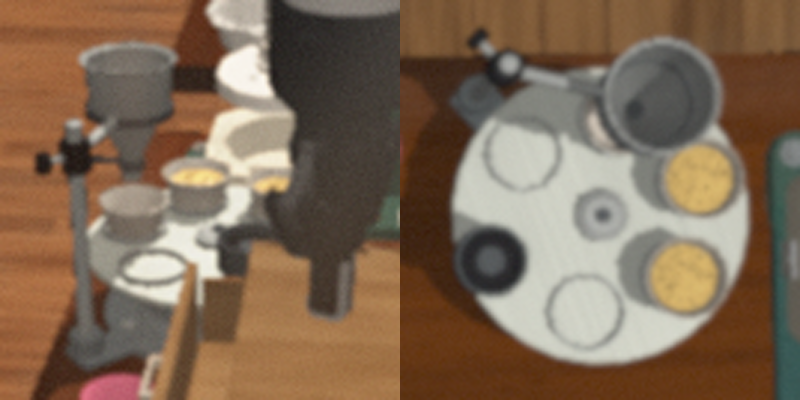

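```bash
python3 -c "
from plant import arm
print(arm.sign_off())"
```

```text
the job is handed in; nothing more can be done
None
```

The table is turned one hole clockwise (towards −1.047 rad) and locked, with the empty pot under the funnel. I handed the job in at about 10 s of robot time.

With the fingers shut, I pressed the button about 10 mm down, at about 7 N. I started the plate turning by the collar wall, let the plunger up between holes, and pushed on with the fingertip just above the button. After the catch, the plate held against about 9 N without moving, where 1 to 3 N turns it when free. I then backed off the wall and lifted clear.

**Last checks:**
- **Plate angle:** the collar was at (340.5, 217) in the last top view, against (340.9, 217.9) predicted for 60 degrees. That is within 1 pixel, or about 1.4 degrees.
- **Pots:** both filled pots look upright in their seats, past the funnel. The empty one is mostly hidden by the funnel from above, but the side view shows it under the nozzle.
- **Robot:** it stood clear, with about 0 N on the wrist.

I could not read the plunger's height directly, so that it is fully up is inferred from the lock test and from nothing resting on it. I did not check the bystanders again at the end, but the arm went nowhere near them and felt no other contact. No check disagreed, apart from an early automatic search for the button that mixed it up with the dark background. I dropped that result and used the fitted axis instead.

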